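Click the scriber's point in and put it away under the caddy's cover

ROBOT

A 6-joint arm with a two-finger parallel gripper is mounted at the origin on the work surface; the furniture and walls round the work are solid. World frame = base frame: x ahead of the robot, y to its left, z up, the work surface at z = 0. Lengths are in m, angles in degrees, forces in N, time in s.
With the tool pointing down it reaches from about 0.375 to 0.75 m from the base axis. Payload 9 kg.
Tool frame: the origin (TCP) lies midway between the tips of the shut fingers; the grasp point (between the pads) lies 19 mm behind it (robot.hold_point_z is the distance from the TCP to the grasp point, in m); z points along the fingers, y is the line along which they close (so a half turn about z gives the same grasp; the last joint's range is limited). The gripper opens to 85 mm and grips with 20 to 120 N. Pads are 22 mm wide; open, the fingers measure 114 mm over their backs; the gripper's body (76 mm by 85 mm) begins 54 mm behind the grasp point. The pads swing forward as they close: fully open they stand 13 mm farther back than shut.
Start: joints at [63.616, 5.964, 5.575, 89.605, 0, 77.527], TCP at [0.144, 0.582, 0.231] pointing down, gripper open.
Joint ranges: [-171.21, 171.21], [-48.23, 106.86], [-62.78, 66.21], [-105.2, 120.99], [-86.42, 89.51], [-180, 180]. Speed limits (degrees/s): [127.2, 127.2, 147.25, 180, 180, 180].

INTERFACE

Orientations are given as [roll, pitch, yaw] about the fixed x, y, z axes, in that order (R = Rz(yaw) Ry(pitch) Rx(roll)).
In Python, from plant import robot, fingers, grab_frame, get_calibration, cut_out, mark_of gives the robot as it stands. Calls block until the motion is done:
- robot.move_pose(position, orientation): joint-space move of the TCP to a pose.
- robot.line_to(position, vel=0.15, rotation=None, guard=None): straight line of the TCP; rotation=None keeps the orientation; vel is the mean speed in m/s. With guard (N) it stops when the force on the tool has changed by that much, and returns True; else False.
- robot.goto_joints(angles): joint-space move.
- fingers.set_gripper(opening): finger opening in m; the grip force is fixed at half the most; returns when the fingers have stopped.
- robot.pause(seconds).
- robot.ik(position, orientation): joint angles nearest the present ones, or None.
- grab_frame(name): name is "scene" or "top" or "wrist"; returns the picture (384x512x3 uint8, blue, green, red); there is no depth.
- get_calibration(name): a dict with "vertical_fov" (degrees; the focal length in pixels is half the picture's height over the tangent of half this angle, whatever the lens; pixels are square), "cx", "cy" (the principal point, pixels), "k1" (the pictures are not rectified: a ray, as slopes to the right and down, at radius r is drawn at 1 + k1 r^2 times it, then the intrinsics apply), "rvec" (rotation vector, rad) and "tvec" (3), from world to camera coordinates, as OpenCV has them. Camera axes: x right, y down, z forward; pixel columns grow to the right and rows downward; lengths in m; the calibration is good to about 2 mm. A picture is of the moment at which its call begins: read the wrist's pose just before it. get_calibration takes no time and is no camera call; for the wrist camera it gives the pose at the moment of the call.
A pose or a line that the arm cannot do raises robot.IKError and nothing moves.
- robot.job_done(): hands the job in; it is judged then, once.
Trained networks look in the newest picture that a camera, given by its name, has taken for a name from the list of things; names that differ only in an ending like _2 or _b are one class to them, and where a whole thing is asked for, a point or a joint stands for the part that bears it (a point fixed in the world has none). Each returns a list of dicts, best first, with "confidence" (0 to 1); they miss things now and then, are a little off and sometimes report something else, mostly with a low value. They report only what shows in the picture. A call takes as long as a camera call.
- cut_out(camera, target): "pixels" (384x512 bool, what is visible of it) and "uv" ([column, row] in pixels, amid what is visible of it).
- mark_of(camera, target): "uv" ([column, row] in pixels: a listed point, or the origin of a listed thing).
Readings, each from a call of its own:
- robot.get_time(): time.
- robot.get_q(): joint angles.
- robot.get_qvel(): joint speeds.
- robot.get_joint_torque(): joint torques, N m.
- robot.get_tool_pos(): TCP position.
- robot.get_tcp_rot(): TCP orientation.
- robot.get_ft_force(): force on the tool from outside, world axes, zero at the start.
- robot.get_torque(): the same for the moment, N m.
- robot.get_gripper_width(): finger opening in m.
- robot.get_gripper_force(): force on a finger pad.
Only numpy, scipy, OpenCV 4.12 (cv2) and the standard library are available. Lean on these libraries where they do the work, as an engineer would, in place of code of your own. Each camera call takes 0.05 s, during which the arm holds its last target. There are 200 camera calls.

TASK

Put the blue scriber away safely: push its red end button against the bench top until its point clicks back in, then lay the scriber flat in the open well of the wooden tool caddy. Finally slide the dark cover board along the caddy's deck, without lifting it off, until it drops flush over the well, and leave everything else on the bench where it is.

Things in the scene. Friction and masses are not known exactly. Their poses are not given: they have to be found in the camera images.
- scriber: Hand scriber, blue square barrel 22 x 22 mm with a black rubber sleeve near the point, barrel from x -55 to +45 mm, 0.12 kg, lying flat. Origin on its long axis at its middle (11 mm above what it lies on), good place to grasp. +x runs to the carbide point, -x to the red end button. Starts with +x within 30 degrees of straight away from the robot
- button_end (a point): Outer end of the red rubber end button (17 mm across, domed, non-slip) on the scriber's axis, at scriber x -74 mm when the button is out
- point_tip (a point): Tip of the thin carbide point on the scriber's axis, at scriber x +77 mm when out; the steel nose it goes back into ends at x +67 mm
- button (a joint): How far the end button is pushed in along the scriber's axis, m: 0 out, 0.0065 at its stop; springs back when let go. Starts at 1.6 N, rises to about 6 N (along the axis) at 1.5 mm, then gives way with a click: by 4.5 mm the point has snapped in. Works with the scriber upright or slanted up to 50 degrees from vertical. One push is enough; further pushes do nothing
- point (a joint): How far the carbide point has gone in, m: 0 = out (start), 0.010 = fully in. A sprung detent holds it at either end
- caddy: Pale wooden tool caddy, fixed, 220 mm (x) by 244 mm (y, from -114 to +130), 58 mm high. Origin on the bench under it, midway between its two end cheeks (inner faces x -100 and +100). +y half: flat deck at z 50, open at its +y end. -y half: open tool well. Its x axis points roughly away from the robot, +y to the robot's left
- well (a point): Centre of the tool well's cork floor, at caddy (0, -52, 6) mm. The well is 176 mm along caddy x and 90 mm along y. Round its mouth ledges at z 42 lie in a rebate 200 mm by 104 mm (caddy y -104 to 0), walled by the cheeks and a -y rail, tops at z 58
- deck_edge (a point): Middle of the edge where the deck (z 50) steps down 8 mm into the rebate round the well, at caddy (0, 0, 50) mm
- cover: Dark loose wooden cover board with a brass-ringed mark, 194 mm (x) by 100 mm (y) by 8 mm thick, 0.13 to 0.25 kg, lying on the deck between the cheeks, axes nearly as the caddy's. Origin at the centre of its underside. Too wide to grasp: push it. Its leading edge tips into the rebate first. Seated, it is flush with the deck, origin near caddy (0, -52, 42) mm
- cover_push_edge (a point): Middle of the cover's +y edge, half-way up its thickness: push here with the fingertips towards the caddy's -y side. When this edge has passed the deck edge (by 0 to 4 mm) the cover drops into the rebate
- paint_tube: Silver paint tube, 206 x 49 x 33 mm, lying beside the scriber (bystander). Origin under its middle, y along its length
- white_dish: Small white saucer, 103 mm across, 13 mm high (bystander). Origin under its centre
- water_cup: Small cream cup, 72 mm across, 56 mm high (bystander). Origin under its centre
- lacquer_bowl: Black bowl with shell inlay, 96 mm across, 53 mm high (bystander). Origin under its centre

How it is judged:
By the outcome, as a careful person would: the job done as asked, in the order asked, and still so for the second after the job is handed in, with the robot touching nothing.
It also fails if it takes over 64 s, if anything falls off the work surface, if the arm or the gripper's body presses on something with over 40 N, if the wrist force passes 120 N, or if a joint passes its speed limit or range.

## Working session

There is one attempt and no reset: what is moved stays moved. The work goes in short steps, each a Python script; the robot and the scene stay as the last script left them, time stands still between calls to the robot, and variables do not carry over. Pictures are saved under pics/ and viewed, at most 10 in all, crops included, and the job is handed in when it is done.

```bash
mkdir -p pics; ls; cat > h.py <<'E'
import numpy as np, cv2
from plant import robot, fingers, grab_frame, get_calibration, cut_out, mark_of
from scipy.spatial.transform import Rotation as Rn
def cal(c):
    k=get_calibration(c); R=cv2.Rodrigues(np.array(k["rvec"],float))[0]; t=np.array(k["tvec"],float).ravel()
    return k,R,t,192/np.tan(np.radians(k["vertical_fov"]/2))
def w(c,uv,z,C=None):
    k,R,t,f=C or cal(c); d=np.array([(uv[0]-k["cx"])/f,(uv[1]-k["cy"])/f]); s=d.copy()
    for _ in range(30): s=d/(1+k["k1"]*(s@s))
    r=R.T@np.array([*s,1]); o=-R.T@t
    return o+r*(z-o[2])/r[2]
def proj(c,P,C=None):
    k,R,t,f=C or cal(c); p=R@np.array(P)+t; s=p[:2]/p[2]; s=s*(1+k["k1"]*(s@s))
    return s*f+[k["cx"],k["cy"]]
def mk(c,n,z,C=None):
    m=mark_of(c,n)
    return (np.round(w(c,m[0]["uv"],z,C),4),np.round(m[0]["uv"],1),round(m[0]["confidence"],2)) if m else None
E
python3 - <<'E'
from h import *
for c in ["top","scene"]:
    im=grab_frame(c); cv2.imwrite(f"pics/{c}0.png",im)
    print(c,-cal(c)[1].T@cal(c)[2])
    for n,z in [("scriber",.011),("button_end",.011),("point_tip",.011),("caddy",0),("well",.006),("deck_edge",.05),("cover",.05),("cover_push_edge",.054),("paint_tube",0),("white_dish",0),("water_cup",0),("lacquer_bowl",0)]:
        print(n,mk(c,n,z))
print(robot.get_time(), robot.get_tool_pos(),robot.get_tcp_rot(),robot.hold_point_z)
E
```

```text
pics
plant.py
top [ 0.41274571 -0.03266156  1.15908171]
scriber (array([ 0.5265, -0.3032,  0.011 ]), array([340.5, 196.3]), 0.65)
button_end None
point_tip (array([ 0.3758, -0.4037,  0.011 ]), array([373. , 244.1]), 0.29)
caddy (array([0.5276, 0.2361, 0.    ]), array([173.3, 194.4]), 0.96)
well (array([0.537 , 0.1845, 0.006 ]), array([189. , 191.5]), 0.93)
deck_edge None
cover (array([0.5233, 0.3011, 0.05  ]), array([148.5, 193.9]), 0.94)
cover_push_edge (array([0.515 , 0.3419, 0.054 ]), array([134.7, 196.3]), 0.97)
paint_tube (array([ 0.5107, -0.1096,  0.    ]), array([280. , 200.8]), 0.89)
white_dish (array([ 0.7017, -0.1735,  0.    ]), array([299.6, 143.3]), 0.78)
water_cup (array([ 0.3697, -0.4058,  0.    ]), array([372.6, 245.9]), 0.63)
lacquer_bowl (array([0.7525, 0.1443, 0.    ]), array([203.6, 127.1]), 0.76)
scene [ 0.00507088 -0.9728297   0.53400946]
scriber (array([ 0.5238, -0.323 ,  0.011 ]), array([299.3, 256. ]), 0.76)
button_end (array([ 0.4642, -0.2923,  0.011 ]), array([274.6, 256.9]), 0.47)
point_tip None
caddy (array([0.5194, 0.21  , 0.    ]), array([215.3, 194.9]), 0.83)
well (array([0.5421, 0.1913, 0.006 ]), array([222.6, 193.9]), 0.57)
deck_edge (array([0.5436, 0.2433, 0.05  ]), array([216.8, 179.2]), 0.84)
cover (array([0.5239, 0.3122, 0.05  ]), array([205.3, 175.1]), 0.75)
cover_push_edge (array([0.5113, 0.3518, 0.054 ]), array([198.7, 172. ]), 0.76)
paint_tube (array([ 0.4911, -0.1329,  0.    ]), array([253.4, 233.4]), 0.76)
white_dish (array([ 0.7125, -0.1665,  0.    ]), array([316.4, 220.9]), 0.62)
water_cup (array([ 0.3744, -0.4012,  0.    ]), array([268., 293.]), 0.56)
lacquer_bowl (array([0.7677, 0.1506, 0.    ]), array([277. , 187.6]), 0.8)
1.3 [0.14424474 0.58244258 0.23134691] [1.79993045e+02 3.86735858e-04 1.66086076e+02] 0.0187
```

```bash
python3 -c "
import cv2
a=cv2.imread('pics/top0.png');cv2.imwrite('pics/a.png',cv2.resize(a[90:290,100:420],(800,500),interpolation=cv2.INTER_CUBIC))
"
```

```text
(no output)
```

View pics/a.png

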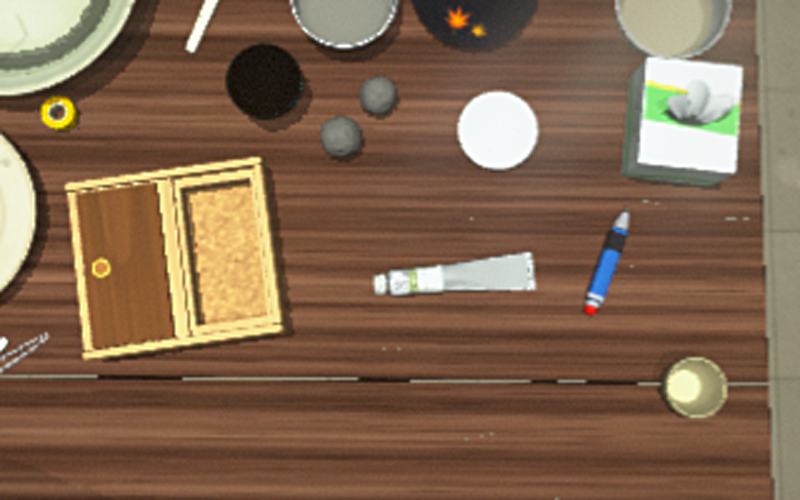

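View pics/scene0.png

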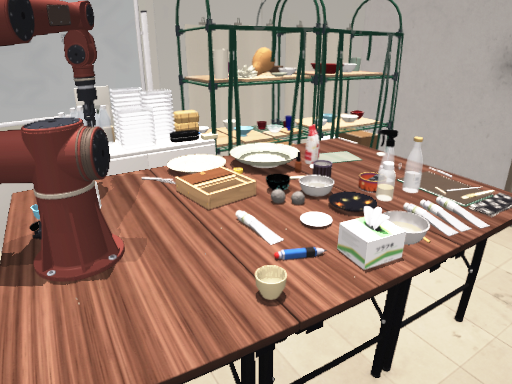

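Top crop: the scriber's red end is at about (336,214) px and its tip at (351,175). The caddy is yawed by roughly +7°, with the cover on its left half and the well on its right. The scene view agrees. Next I'll take wrist pictures of the caddy and then the scriber.

```bash
python3 - <<'E'
from h import *
for c,u in [("top",(336,214)),("top",(351,175))]: print(w(c,u,.011))
def look(n,p,yaw,names):
    robot.move_pose(p,[180,0,yaw]); C=cal("wrist"); im=grab_frame("wrist"); cv2.imwrite(f"pics/{n}.png",im)
    np.save(n+".npy",np.array([C[0]["rvec"],C[0]["tvec"]])); print(n,robot.get_time(),-C[1].T@C[2],C[0]["cx"],C[0]["cy"],C[0]["k1"],C[3],robot.get_q())
    for a,z in names: print(a,mk("wrist",a,z,C))
look("wc",[.48,.23,.38],180,[("caddy",0),("well",.006),("deck_edge",.05),("cover",.05),("cover_push_edge",.054)])
look("ws",[.46,-.29,.27],180,[("scriber",.011),("button_end",.011),("point_tip",.011)])
a=np.hstack([cv2.imread("pics/wc.png"),cv2.imread("pics/ws.png")]);cv2.imwrite("pics/b.png",cv2.resize(a,(800,300),interpolation=cv2.INTER_AREA))
E
```

```text
[ 0.46955249 -0.28799058  0.011     ]
[ 0.59615034 -0.33819749  0.011     ]
wc 3.2 [0.40484979 0.23069959 0.52154344] 254.67757570877748 192.75477550972468 -0.03658510468962523 265.18035317908027 [ 1.15905576e+01 -4.94855515e-01  1.47149532e+01  1.05236000e+02
  7.77769530e-03  1.15324892e+01]
caddy (array([0.5377, 0.228 , 0.    ]), array([253.3, 179.8]), 0.59)
well (array([0.5462, 0.1762, 0.006 ]), array([227.6, 184.6]), 0.69)
deck_edge (array([0.5339, 0.2286, 0.05  ]), array([253.5, 184.5]), 0.73)
cover (array([0.5222, 0.2854, 0.05  ]), array([284.5, 178.4]), 0.91)
cover_push_edge (array([0.514 , 0.3462, 0.054 ]), array([318.4, 174.6]), 0.85)
ws 5.425 [ 0.38555884 -0.28924642  0.41208836] 254.67757570877748 192.75477550972468 -0.03658510468962523 265.18035317908027 [-4.59243784e+01 -3.17375085e+00  3.72945999e-01  9.35192164e+01
  7.44781996e-03 -4.59958008e+01]
scriber (array([ 0.5341, -0.3117,  0.011 ]), array([240.7, 207.5]), 0.7)
button_end (array([ 0.4656, -0.288 ,  0.011 ]), array([255.5, 165.6]), 0.39)
point_tip None
```

View pics/b.png

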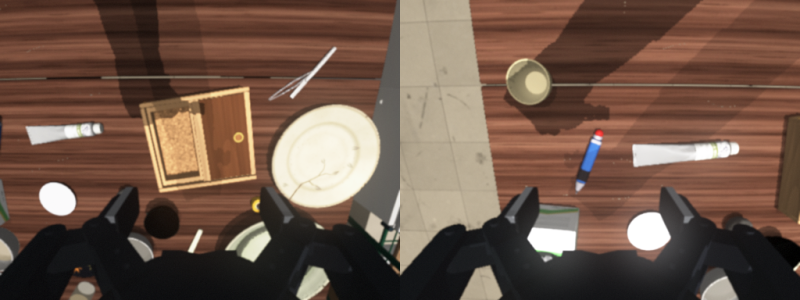

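The left wrist picture (caddy) shows the cover beside a plate on its +y side. The right one shows the scriber with its red end at about (255,165) in the full picture, and the paint tube well clear. I'll now measure the shapes accurately.

```bash
python3 - <<'E'
from h import *
def C(n):
    k=dict(get_calibration("wrist")); a=np.load(n+".npy"); k["rvec"],k["tvec"]=a
    return k,cv2.Rodrigues(a[0])[0],a[1].ravel(),192/np.tan(np.radians(k["vertical_fov"]/2))
im=cv2.imread("pics/ws.png"); h=cv2.cvtColor(im,cv2.COLOR_BGR2HSV); c=C("ws")
b=cv2.inRange(h,(95,120,60),(130,255,255)); r=cv2.inRange(h,(0,150,100),(6,255,255))|cv2.inRange(h,(174,150,100),(180,255,255))
for nm,m in (("blue",b),("red",r)):
    m[:120]=0;m[250:]=0;m[:,:200]=0;m[:,300:]=0
    y,x=np.nonzero(m); P=np.array([w("",u,.013 if nm=="red" else .016,c)[:2] for u in zip(x,y)])
    mu=P.mean(0); e,V=np.linalg.eigh(np.cov(P.T)); d=V[:,1]*np.sign(V[0,1]); s=(P-mu)@d
    print(nm,len(P),mu,"yaw",np.degrees(np.arctan2(d[1],d[0])),"ends",mu+d*s.min(),mu+d*s.max())
# cover via network on current top camera
grab_frame("top")
for n,z in (("cover",.058),("caddy",.058)):
    m=cut_out("top",n)[0]["pixels"].astype(np.uint8); cs=max(cv2.findContours(m,0,1)[0],key=cv2.contourArea)[:,0]
    P=np.array([w("top",u,z)[:2] for u in cs],np.float32); print(n,cv2.minAreaRect(P))
a=cv2.imread("pics/wc.png")[100:250,170:340]; cv2.imwrite("pics/c.png",cv2.resize(a,(680,600),interpolation=cv2.INTER_CUBIC))
E
```

```text
blue 505 [ 0.52388078 -0.30873672] yaw -20.39357658488919 ends [ 0.49369434 -0.29751433] [ 0.57672415 -0.32838225]
red 80 [ 0.47092758 -0.28928049] yaw 72.61011839545026 ends [ 0.46827561 -0.29774819] [ 0.47364979 -0.28058853]
cover ((0.5183149576187134, 0.2964678704738617), (0.19684480130672455, 0.10512957721948624), 9.555915832519531)
caddy ((0.5287792682647705, 0.23371846973896027), (0.2237224131822586, 0.2484472095966339), 8.75516128540039)
```

View pics/c.png

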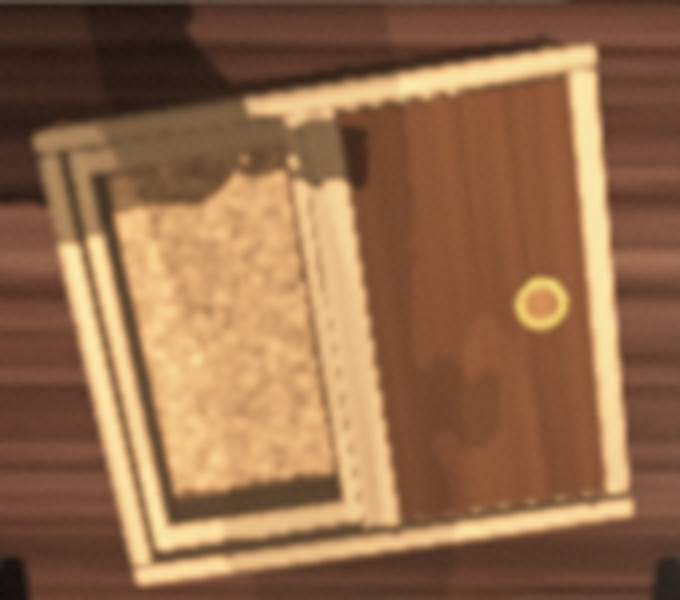

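The crop shows the caddy's outer corners at (35,135), (140,582), (632,510) and (595,48). The cover's +y edge runs from (570,80) to (606,490), with a thin strip of deck behind it. I'll solve for the poses from these, then grasp.

```bash
python3 - <<'E'
from h import *
k=dict(get_calibration("wrist")); a=np.load("wc.npy"); k["rvec"],k["tvec"]=a
c=(k,cv2.Rodrigues(a[0])[0],a[1].ravel(),192/np.tan(np.radians(k["vertical_fov"]/2)))
W=lambda u,z:w("",(170+u[0]/4-.4,100+u[1]/4-.4),z,c)[:2]
P=[W(u,.058) for u in [(35,135),(140,582),(632,510),(595,48)]]
Q=[(-.11,-.114),(.11,-.114),(.11,.13),(-.11,.13)]
P=np.array(P);Q=np.array(Q);A=P-P.mean(0);B=Q-Q.mean(0)
th=np.arctan2((B[:,0]*A[:,1]-B[:,1]*A[:,0]).sum(),(A*B).sum());R=np.array([[np.cos(th),-np.sin(th)],[np.sin(th),np.cos(th)]])
o=P.mean(0)-R@Q.mean(0);print("caddy",o,np.degrees(th),(P-(Q@R.T+o)).round(4).tolist())
for n,u,z in [("cov+y",(570,80),.058),("cov+y",(606,490),.058),("cov-y",(345,115),.058),("cov-y",(398,522),.058),("well",(108,175),.042),("well",(170,522),.042),("well",(345,497),.042)]: print(n,R.T@(W(u,z)-o))
# scriber pre-grasp
yw=-20.4; d=np.array([np.cos(np.radians(yw)),np.sin(np.radians(yw))])
for s in (.524,):print(0)
S=np.array([.5387,-.3139]); 
robot.move_pose([*S,.1],[180,0,180+yw]); print(robot.get_q()); fingers.set_gripper(.06)
for t in (50,55,60,65,70):
  # tilt about scriber y
  Rt=Rn.from_euler("z",yw,degrees=True)*Rn.from_euler("y",-t,degrees=True)*Rn.from_euler("z",-yw,degrees=True)*Rn.from_euler("xyz",[180,0,180+yw],degrees=True)
  p=np.array([S[0],S[1],.011+.0]) ; p=np.array([.5-.0,-.3,.08]); print(t,robot.ik(p,Rt.as_euler("xyz",degrees=True)))
print(robot.get_time())
E
```

```text
caddy [0.53008396 0.22725206] 8.896400990279483 [[0.0016, 0.0019], [-0.002, 0.0015], [-0.0028, -0.0024], [0.0033, -0.001]]
cov+y [-0.09551626  0.11682239]
cov+y [0.0945348 0.1165309]
cov-y [-0.09563968  0.02048969]
cov-y [0.09567446 0.01665971]
well [-0.08521704 -0.08862949]
well [ 0.08596453 -0.09511065]
well [ 0.08591256 -0.00741744]
0
[-4.22335414e+01  1.09052912e+01 -2.56030382e+00  7.64674062e+01
 -4.99812065e-03 -2.19047152e+01]
50 None
55 None
60 None
65 None
70 None
6.8833
```

```bash
python3 - <<'E'
from h import *
import itertools
def ori(yw,t,f): return (Rn.from_euler("z",yw,degrees=True)*Rn.from_euler("y",-t,degrees=True)*Rn.from_euler("z",180*f,degrees=True)*Rn.from_euler("x",180,degrees=True)).as_euler("xyz",degrees=True)
out=[]
for t in (45,50,60,70):
  for x,y in itertools.product((.4,.5,.6,.7),(-.4,-.25,-.1,0,.05)):
    for yr in range(-180,180,30):
      for f in (0,1):
        yw=np.degrees(np.arctan2(y,x))+yr
        q=robot.ik([x,y,.07],ori(yw,t,f))
        if q is not None: out.append((t,x,y,round(yw),yr,f,np.round(q).astype(int).tolist()))
print(len(out)); 
from collections import Counter; print(Counter((o[0],o[4],o[5]) for o in out))
for o in out[::max(1,len(out)//40)]: print(o)
print(robot.get_time())
E
```

```text
1016
Counter({(45, -90, 0): 20, (45, -90, 1): 20, (45, 60, 0): 20, (45, 60, 1): 20, (50, -90, 0): 20, (50, -90, 1): 20, (50, 60, 0): 20, (50, 60, 1): 20, (60, -90, 0): 20, (60, -90, 1): 20, (60, 60, 0): 20, (60, 60, 1): 20, (70, 60, 0): 20, (70, 60, 1): 20, (45, 90, 0): 19, (45, 90, 1): 19, (50, 90, 0): 19, (50, 90, 1): 19, (60, 90, 0): 19, (60, 90, 1): 19, (70, -90, 0): 19, (70, -90, 1): 19, (45, -60, 0): 17, (45, -60, 1): 17, (50, -60, 0): 17, (50, -60, 1): 17, (60, -60, 0): 17, (60, -60, 1): 17, (70, -60, 0): 17, (70, -60, 1): 17, (45, -120, 0): 14, (45, -120, 1): 14, (45, 120, 0): 14, (45, 120, 1): 14, (50, -120, 0): 14, (50, -120, 1): 14, (70, 90, 0): 14, (70, 90, 1): 14, (45, 30, 0): 13, (45, 30, 1): 13, (50, 120, 0): 12, (50, 120, 1): 12, (45, -30, 0): 11, (45, -30, 1): 11, (50, 30, 0): 11, (50, 30, 1): 11, (60, -120, 0): 10, (60, -120, 1): 10, (45, -150, 0): 9, (45, -150, 1): 9, (45, 0, 0): 8, (45, 0, 1): 8, (50, -30, 0): 8, (50, -30, 1): 8, (60, 30, 0): 8, (60, 30, 1): 8, (45, -180, 0): 7, (45, -180, 1): 7, (45, 150, 0): 7, (45, 150, 1): 7, (50, -150, 0): 7, (50, -150, 1): 7
[... 2073 characters left out ...]
0, 25, 16])
(60, 0.5, 0.05, 126, 120, 1, [-25, 52, 25, 120, 25, -164])
(60, 0.6, -0.1, -99, -90, 0, [3, 35, 6, 82, -58, -67])
(60, 0.6, 0.05, 95, 90, 1, [-30, 44, 16, 107, 45, -144])
(60, 0.7, -0.25, 70, 90, 0, [-49, 71, 59, 117, 49, 42])
(60, 0.7, 0, 90, 90, 1, [-31, 60, 41, 112, 48, -140])
(70, 0.4, -0.25, -92, -60, 0, [-14, -23, -62, 22, -67, -121])
(70, 0.4, 0.05, -113, -120, 1, [19, 45, 8, 114, -44, 159])
(70, 0.5, -0.1, -101, -90, 0, [5, 34, -3, 91, -64, -49])
(70, 0.6, -0.4, -124, -90, 1, [-22, 64, 43, 99, -67, 122])
(70, 0.6, 0, -90, -90, 0, [14, 44, 13, 92, -66, -54])
(70, 0.7, -0.4, 30, 60, 1, [-61, 38, 7, 61, 70, -93])
(70, 0.7, 0, -30, -30, 0, [2, -8, -60, -28, -30, -168])
6.8833
```

```bash
cat >> h.py <<'E'
def Ro(yw,t): return Rn.from_euler("z",yw,degrees=True)*Rn.from_euler("y",-t,degrees=True)*Rn.from_euler("z",180,degrees=True)*Rn.from_euler("x",180,degrees=True)
def ori(yw,t): return Ro(yw,t).as_euler("xyz",degrees=True)
CO=np.array([.530,.2268]); CY=8.85; CR=Rn.from_euler("z",CY,degrees=True).as_matrix()[:2,:2]
def cad(x,y): return CO+CR@np.array([x,y])
def axis(yw,t): return Rn.from_euler("z",yw,degrees=True).apply(Rn.from_euler("y",-t,degrees=True).apply([1,0,0]))
def tcp(B,yw,t,gap=0,dx=0): # TCP with button end gap m above B along the axis
    a=axis(yw,t); return np.array(B)+(.074+dx+gap)*a+.008*Ro(yw,t).apply([0,0,1])
E
python3 - <<'E'
from h import *
S=[.5335,-.3130]; yw=-20.4
robot.line_to([*S,.003],.12,rotation=ori(yw,0)); fingers.set_gripper(0.0)
print(robot.get_gripper_width(),robot.get_gripper_force())
robot.line_to([*S,.12],.15); q0=np.array(robot.get_q())
qw=robot.ik([*cad(.003,-.052),.12],ori(CY,0)); print("well",np.round(qw))
res=[]
for t in (50,55,60,65):
  for bx in (.36,.40,.44,.48,.52,.56):
    for by in (-.35,-.3,-.25,-.2,-.15):
      for y in range(-180,180,15):
        q=robot.ik(tcp([bx,by,0],y,t,.03),ori(y,t)); q2=robot.ik(tcp([bx,by,0],y,t,-.01),ori(y,t))
        if q is not None and q2 is not None and np.abs(q-q2 if hasattr(q,'shape') else np.array(q)-q2).max()<40:
          q=np.array(q); res.append((np.abs(q-q0).max()+np.abs(q-qw).max(),t,bx,by,y,np.round(q).tolist()))
res.sort(key=lambda r:r[0])
for t in (50,55,60,65): [print(r) for r in [r for r in res if r[1]==t][:4]]
grab_frame("top"); print(mk("top","scriber",.12),mk("top","button_end",.12),robot.get_time())
E
```

```text
0.02056600633031621 60.59619069099426
well [  5.   1. -11.  78.   0.  -4.]Traceback (most recent call last):
  File "<stdin>", line 12, in <module>
ValueError: time passes only in moves, steps and waits
```

```bash
python3 - <<'E'
from h import *
q0=np.array(robot.get_q()); qw=np.array([5,1,-11,78,0,-4])
res=[]
for t in (52,58):
  for bx,by in ((.40,-.25),(.44,-.2),(.5,-.28)):
      for y in list(range(-120,-15,15))+list(range(0,95,15)):
        q=robot.ik(tcp([bx,by,0],y,t,.03),ori(y,t))
        if q is not None:
          q=np.array(q); res.append((np.abs(q-q0).max()+np.abs(q-qw).max(),t,bx,by,y,np.round(q).tolist()))
res.sort(key=lambda r:r[0])
for r in res[:12]: print(r)
grab_frame("top"); print(mk("top","scriber",.12),mk("top","button_end",.12),robot.get_time())
E
```

```text
(np.float64(114.48487075165744), 52, 0.5, -0.28, 15, [-60.0, -17.0, -46.0, 43.0, 50.0, -66.0])
(np.float64(118.72843953953092), 52, 0.5, -0.28, 0, [-58.0, -32.0, -58.0, 29.0, 42.0, -44.0])
(np.float64(120.14593770873967), 52, 0.4, -0.25, -90, [-30.0, -39.0, -62.0, 34.0, -43.0, 47.0])
(np.float64(121.21867661638478), 52, 0.5, -0.28, -75, [-30.0, -24.0, -55.0, 18.0, -34.0, 31.0])
(np.float64(124.44014040145356), 58, 0.5, -0.28, 15, [-63.0, -18.0, -49.0, 42.0, 56.0, -69.0])
(np.float64(126.36658797538962), 52, 0.5, -0.28, -90, [-27.0, -12.0, -43.0, 29.0, -44.0, 50.0])
(np.float64(126.45629859650562), 58, 0.5, -0.28, -90, [-24.0, -12.0, -46.0, 23.0, -51.0, 49.0])
(np.float64(127.12874685646167), 52, 0.44, -0.2, 15, [-62.0, -42.0, -62.0, 53.0, 50.0, -69.0])
(np.float64(136.81433060961047), 58, 0.5, -0.28, -75, [-28.0, -26.0, -59.0, 10.0, -38.0, 30.0])
(np.float64(141.49072205891525), 52, 0.4, -0.25, 15, [-71.0, -32.0, -56.0, 61.0, 52.0, -84.0])
(np.float64(141.78188735441682), 52, 0.44, -0.2, -90, [-21.0, -26.0, -53.0, 38.0, -47.0, 58.0])
(np.float64(143.8579527063922), 58, 0.44, -0.2, -90, [-18.0, -25.0, -54.0, 34.0, -54.0, 59.0])
None None 9.3583
```

```bash
python3 - <<'E'
from h import *
y,t=15,58; B=[.5,-.29,0]
robot.move_pose(tcp(B,y,t,.05),ori(y,t)); print(robot.get_time(),robot.get_q())
robot.line_to(tcp(B,y,t,.012),.12)
a=axis(y,t); g=robot.line_to(tcp(B,y,t,-.016),.025,guard=15)
p=np.array(robot.get_tool_pos()); print("guard",g,"gap",(p-tcp(B,y,t))@a,robot.get_ft_force(),robot.get_time())
grab_frame("scene"); im=grab_frame("scene"); cv2.imwrite("pics/p.png",cv2.resize(im[180:330,200:400],(800,600),interpolation=cv2.INTER_CUBIC))
E
```

```text
10.2833 [-62.521301   -17.52714848 -46.19816233  42.24822994  55.78900477
 -67.28281784]
guard True gap -0.005627756123198619 [2.84267347 2.04923872 4.49781865] 11.5333
```

View pics/p.png

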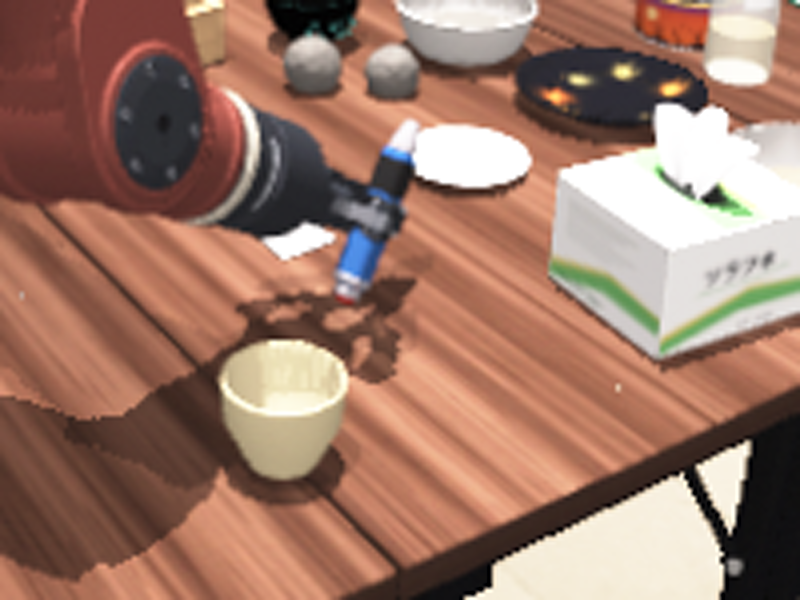

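The picture shows the scriber slanted with its button against the bench. The guard fired at 15 N, well above the 6 N peak. I'll press slightly further to be sure, back off, and check the point.

```bash
python3 - <<'E'
from h import *
y,t=15,58; B=[.5,-.29,0]; a=axis(y,t)
p=np.array(robot.get_tool_pos()); f0=np.array(robot.get_ft_force())
g=robot.line_to(p-.005*a,.02,guard=14)
print(g,(np.array(robot.get_tool_pos())-p)@a,robot.get_ft_force())
robot.line_to(tcp(B,y,t,.04),.15); robot.pause(.15)
C=cal("scene"); im=grab_frame("scene"); print(robot.get_ft_force(),robot.get_time())
# expected points along the axis
O=np.array(robot.get_tool_pos())-.008*Ro(y,t).apply([0,0,1])
for x in (-.074,-.055,.045,.067,.077): print(x,proj("scene",O+x*a,C))
c=proj("scene",O,C).astype(int); cv2.imwrite("pics/p2.png",cv2.resize(im[c[1]-38:c[1]+37,c[0]-50:c[0]+50],(800,600),interpolation=cv2.INTER_CUBIC)); print(c)
E
```

```text
True -0.0002882095130480823 [-0.1898293  -2.65218787  3.60685605]
[-0.67312694  0.20785486 -0.81425931] 12.525
-0.074 [289.99151131 243.23331824]
-0.055 [292.52987062 236.81756117]
0.045 [305.81359836 203.04826041]
0.067 [308.71338686 195.63271737]
0.077 [310.02816842 192.26521958]
[299 218]
```

View pics/p2.png

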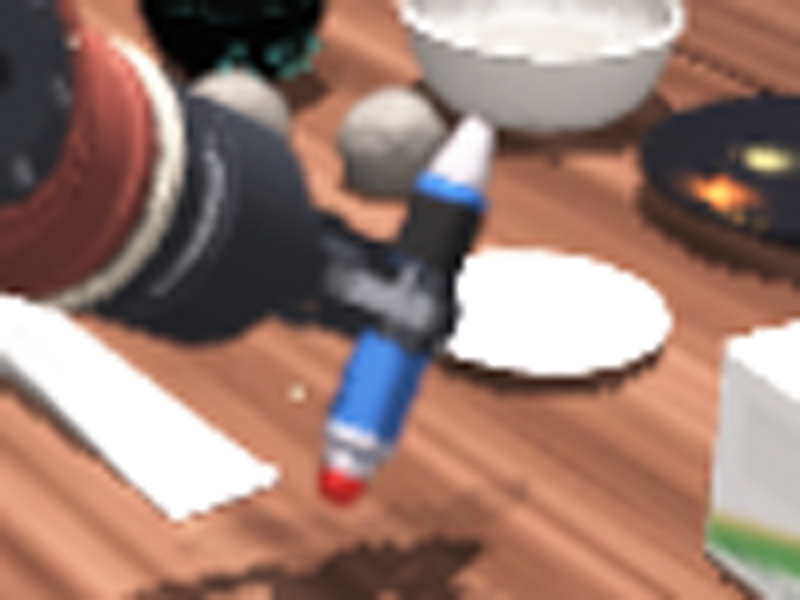

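The nose ends near x ≈ +68 mm and no thin point is visible, but at this resolution I can't be sure. I'll repeat the push in small steps and log the force, since further pushes do no harm.

```bash
python3 - <<'E'
from h import *
y,t=15,58; B=[.5,-.29,0]; a=axis(y,t)
robot.line_to(tcp(B,y,t,.008),.15); robot.pause(.1); f0=np.array(robot.get_ft_force())
for i in range(30):
    gap=.006-.001*i
    robot.line_to(tcp(B,y,t,gap),.03); robot.pause(.05)
    f=np.array(robot.get_ft_force())-f0; print(round(((np.array(robot.get_tool_pos())-tcp(B,y,t))@a)*1e3,2),round(f@a,2),f.round(1))
    if np.linalg.norm(f)>22: break
robot.line_to(tcp(B,y,t,.05),.15); print(robot.get_time())
E
```

```text
6.37 -0.84 [-0.7 -0.6 -0.5]
5.01 0.05 [ 0.7 -0.  -0.3]
3.92 -1.23 [-0.8  0.5 -1.1]
2.97 -0.1 [ 0.5 -1.3 -0.2]
1.97 -0.12 [-0.2 -1.7  0.2]
1.27 2.14 [1.  0.2 1.9]
0.09 1.4 [0.7 0.1 1.2]
-0.96 2.26 [ 1.4 -0.9  2. ]
-1.99 1.43 [ 0.8 -0.1  1.2]
-2.97 2.17 [ 1.3 -0.3  1.8]
-4.02 2.11 [ 2.  -0.1  1.3]
-5.0 2.48 [ 1.7 -0.3  2. ]
-5.21 6.84 [3.2 1.4 5.9]
-5.39 9.93 [4.4 1.6 8.8]
-5.52 14.2 [ 5.9  3.7 12.6]
-5.64 16.57 [ 6.7  4.5 14.8]
-5.79 21.31 [ 8.8  6.6 18.8]
-5.88 24.96 [10.5  8.7 21.7]
18.95
```

The force shows about 6.5 mm of free travel and then a hard stop, with no 6 N hump, so the point had already clicked in. Next the scriber goes into the well.

```bash
python3 - <<'E'
from h import *
y,t=15,58; B=[.5,-.29,0]
p=np.array(robot.get_tool_pos()); robot.line_to(p+[0,0,.10],.25)
W=cad(.003,-.052)
robot.move_pose([*W,.15],ori(CY,0)); print(robot.get_time())
C=cal("wrist"); im=grab_frame("wrist"); cv2.imwrite("pics/w.png",im)
im=grab_frame("top"); u=proj("top",[*W,.1]).astype(int)
cv2.imwrite("pics/t.png",np.hstack([cv2.resize(im[u[1]-40:u[1]+40,u[0]-50:u[0]+50],(400,320),interpolation=cv2.INTER_CUBIC),cv2.resize(grab_frame("wrist"),(400,320))]))
print(robot.get_tool_pos(),robot.get_gripper_width())
E
```

```text
21.15
[0.54116601 0.17479481 0.14981478] 0.02091226978256932
```

View pics/t.png

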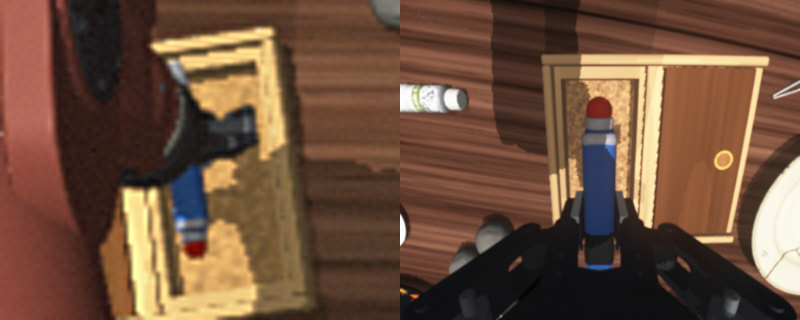

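The wrist view shows the scriber parallel to the well and centred over it, with the red button at about (600,108) in the composite. I'll lower it.

```bash
python3 - <<'E'
from h import *
W=cad(.003,-.052)
robot.line_to([*W,.035],.15)
g=robot.line_to([*W,.008],.04,guard=6); print(g,robot.get_tool_pos(),robot.get_time())
fingers.set_gripper(.042); print(robot.get_gripper_width())
robot.line_to([*W,.13],.15)
P=cad(0,.17); robot.move_pose([*cad(-.03,.06),.2],ori(CY,0))
im=grab_frame("wrist"); C=cal("wrist")
k=cut_out("wrist","scriber"); print(k and k[0]["confidence"], robot.get_time())
cv2.imwrite("pics/r.png",np.hstack([im,grab_frame("top")])[:, :])
a=cv2.imread("pics/r.png"); cv2.imwrite("pics/r.png",cv2.resize(a,(800,300),interpolation=cv2.INTER_AREA))
E
```

```text
True [0.54053838 0.17583431 0.00983322] 22.825
0.04198361646154019
0.58 24.825
```

View pics/r.png

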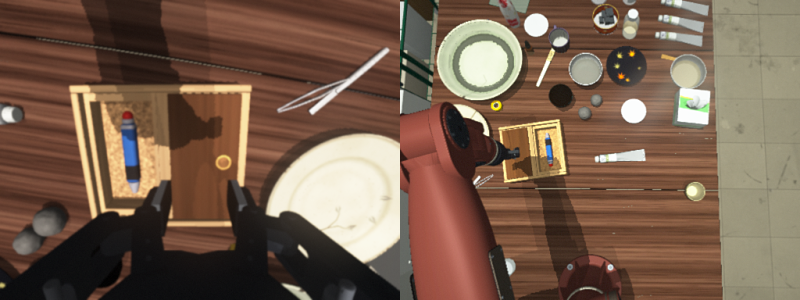

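The scriber lies flat in the well, well clear of its walls. For the cover, I'll find the fingertip height with a touch on the bare bench, then push with two fingers.

```bash
python3 - <<'E'
from h import *
o=[180,0,CY+90]; q=robot.get_q()
for yy in (CY+90,CY-90):
    j=robot.ik([*cad(0,.155),.12],[180,0,yy]); print(yy,None if j is None else np.round(j))
j=[ (np.abs(np.array(robot.ik([*cad(0,.155),.12],[180,0,yy]))-q).max(),yy) for yy in (CY+90,CY-90)]
yy=min(j)[1]; o=[180,0,yy]
T=cad(-.175,.06)
robot.move_pose([*T,.09],o); robot.line_to([*T,.03],.2)
g=robot.line_to([*T,-.012],.03,guard=4); z0=robot.get_tool_pos()[2]; print("tip touch",g,z0,robot.get_time())
robot.line_to([*T,.12],.25)
P=cad(0,.156); robot.move_pose([*P,.12],o)
g=robot.line_to([*P,.0525+z0],.12,guard=8); print(g,robot.get_tool_pos(),robot.get_time())
open("o.txt","w").write(f"{yy} {.0525+z0}")
if not g:
    g=robot.line_to([*cad(0,.127),.0525+z0],.05,guard=8); print(g,CR.T@(np.array(robot.get_tool_pos())[:2]-CO),robot.get_ft_force(),robot.get_time())
E
```

```text
98.85 [ 25.  12.   1.  79.   0. 106.]
-81.15 [ 25.  12.   1.  79.   0. -74.]
tip touch True -0.0016962553297140935 27.675
False [0.50631031 0.38103757 0.0516906 ] 29.9
False [3.08763083e-05 1.26907982e-01] [ 0.16070291  0.49728243 -0.29004172] 30.6333
```

```bash
python3 - <<'E'
from h import *
z=float(open("o.txt").read().split()[1])
def st(g): print(g,(CR.T@(np.array(robot.get_tool_pos())[:2]-CO)).round(4),np.round(robot.get_ft_force(),1),robot.get_time())
for y,v in ((.06,.05),(.018,.04)):
    g=robot.line_to([*cad(0,y),z],v,guard=12); st(g)
    if g: break
ims=[]
for c in("wrist","top","scene"): ims.append(grab_frame(c))
u=proj("scene",[*cad(0,0),.05]).astype(int); s=cv2.resize(ims[2][u[1]-45:u[1]+45,u[0]-60:u[0]+60],(400,300),interpolation=cv2.INTER_CUBIC)
cv2.imwrite("pics/k.png",np.hstack([cv2.resize(ims[0],(400,300)),s]))
E
```

```text
False [-0.      0.0602] [-0.5  0.3 -0.8] 32.125
False [0.     0.0181] [ 0.5  0.9 -0.5] 33.325
```

View pics/k.png

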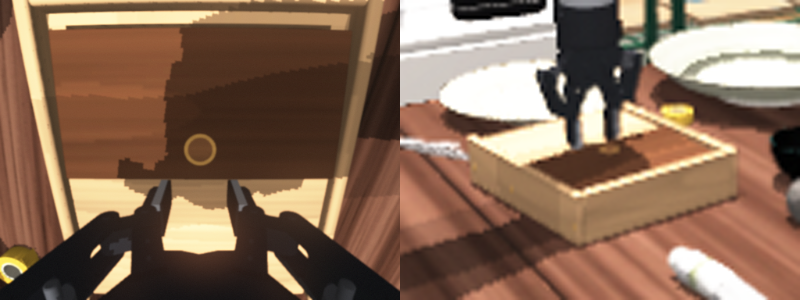

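The cover is straight and nearly home, with its trailing edge at row 178 of the left panel and a small gap still at the -y rail. I'll creep the last stretch.

```bash
python3 - <<'E'
from h import *
z=float(open("o.txt").read().split()[1])
def st(g): print(g,(CR.T@(np.array(robot.get_tool_pos())[:2]-CO)).round(4),np.round(robot.get_ft_force(),1),robot.get_time())
for y in (.014,.011,.009,.007,.005,.003):
    g=robot.line_to([*cad(0,y),z],.02,guard=10); st(g)
    if g: break
robot.line_to([*cad(0,.03),z],.1); robot.line_to([*cad(0,.05),.22],.2); robot.pause(.2)
ims=[]
for c in("wrist","scene"): ims.append(grab_frame(c))
u=proj("scene",[*cad(0,0),.05]).astype(int); s=cv2.resize(ims[1][u[1]-45:u[1]+45,u[0]-60:u[0]+60],(400,300),interpolation=cv2.INTER_CUBIC)
cv2.imwrite("pics/m.png",np.hstack([cv2.resize(ims[0],(400,300)),s]))
m=mk("wrist","cover",.042); print(m, m and CR.T@(m[0][:2]-CO),robot.get_time())
E
```

```text
False [-0.      0.0138] [-0.4 -0.3  0.2] 33.825
False [0.     0.0108] [0.8 1.2 0.4] 34.125
False [0.     0.0089] [-0.6 -0.4  0.3] 34.375
False [-0.      0.0069] [0.1 0.6 0. ] 34.625
False [0.     0.0049] [ 0.2  0.6 -0.6] 34.875
False [0.     0.0029] [-0.1 -0.4 -0.7] 35.125
(array([0.5403, 0.1775, 0.042 ]), array([252.3,  88.3]), 0.78) [ 0.00259266 -0.05029769] 36.8917
```

View pics/m.png

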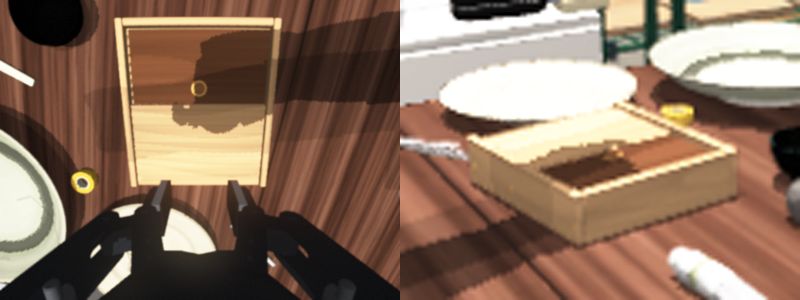

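The cover appears seated, with a thin dark gap along the rail side and no raised edge. I'll confirm with a light touch near the trailing edge, which should be level with the deck.

```bash
python3 - <<'E'
from h import *
z=float(open("o.txt").read().split()[1])
for y in (.03,-.018):
    robot.line_to([*cad(0,y),.07],.25); robot.pause(.1)
    g=robot.line_to([*cad(0,y),.042],.02,guard=5); print(y,g,robot.get_tool_pos()[2]-(z-.0025),robot.get_time())
    robot.line_to([*cad(0,y),.075],.2)
robot.line_to([*cad(0,0),.2],.25); robot.pause(.2)
m=grab_frame("wrist"); m=mk("wrist","cover",.042); print(m and CR.T@(m[0][:2]-CO))
grab_frame("top")
for n in ("paint_tube","white_dish","water_cup","lacquer_bowl"): print(n,mk("top",n,0))
print(robot.get_time())
E
```

```text
0.03 True 2.133599012052456e-05 38.7583
-0.018 True 6.681350541028197e-06 40.4917
[ 0.00076555 -0.05163249]
paint_tube (array([ 0.5131, -0.1138,  0.    ]), array([281.3, 200.1]), 0.91)
white_dish None
water_cup (array([ 0.3726, -0.4113,  0.    ]), array([374.3, 245. ]), 0.84)
lacquer_bowl (array([0.7556, 0.1401, 0.    ]), array([204.9, 126.2]), 0.87)
41.9833
```

The touches put the cover and deck at the same height, and the bystanders that were found are within network scatter of their first positions.

```bash
python3 -c "
from h import *
print(robot.job_done())"
```

```text
the job is handed in; nothing more can be done
None
```

The job is handed in at about 42 s: the scriber's point is clicked in, it lies flat in the well, and the cover touched level with the deck; the tube, cup and bowl haven't moved, but the last check didn't pick up the white dish.

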